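Draw out the telescopic brush and hold it at its second stop

ROBOT

A 6-joint arm with a two-finger parallel gripper is mounted at the origin on a cart in front of the work surface, level with it; the furniture and walls round the work are solid. World frame = base frame: x ahead of the robot, y to its left, z up, the work surface at z = 0. Lengths are in m, angles in rad, forces in N, time in s.
With the tool pointing down it reaches from about 0.3 to 0.875 m from the base axis. Payload 6.4 kg.
Tool frame: the origin (TCP) lies between the finger pads, 19 mm behind the fingertips; this is the grasp point; z points along the fingers, y is the direction in which the jaws open and shut (so a half turn about z gives the same grasp; the last joint's range is limited). The gripper opens to 85 mm and grips with 20 to 120 N. Pads are 22 mm wide; open, the fingers measure 114 mm over their backs; the gripper's body (76 mm by 85 mm) begins 54 mm behind the grasp point. The pads swing forward as they close: fully open they stand 13 mm farther back than shut.
Start: joints at [-1.317, 0.181, 1.607, -0, 1.354, -0.206], TCP at [0.255, -0.515, 0.25] pointing down, gripper open.
Joint ranges: [-2.99, 2.99], [-0.89, 2.07], [0.3, 2.58], [-1.14, 4.28], [0, 2.63], [-3.12, 3.12]. Speed limits (rad/s): [2.57, 2.57, 3.01, 3.14, 3.14, 3.14].

INTERFACE

Orientations are given as a unit quaternion [w, x, y, z].
In Python, from bench import ctrl gives the robot as it stands. The module is installed in compiled form; this text tells all that it offers.
- The arm moves only by the tool drive_tool, never from a script. Its argument "deltas" is a list of rows, each an object with "slide": the shift along the tool's x, y, z as a fraction of full scale, a list of three; "delta_rot": the turn, a rotation vector about the tool's x, y, z as a fraction of full scale, a list of three; "hand": the opening, from 0 (shut) to 1 (fully open). In form: [{"slide": [tx, ty, tz], "delta_rot": [wx, wy, wz], "hand": hand}, ...]. A call has exactly 5 rows; each row shifts and turns the commanded pose from where the row before left it, along the tool's axes as they then stand; what a row does not reach is not made up. Full scale, the value 1, is 50 mm for a shift and 180 degrees for a turn. A row lasts 1/8 s, in which the tool goes at most 62.5 mm and 10.7 degrees, less where a joint would pass 70% of its speed; a pose out of reach is approached as far as the arm can. A call with a number of a shift or a turn outside -1 to 1 is refused whole. A call with a gripper value outside its range is refused whole. The fingers move at their own pace and stop on an object; the grip force is fixed at half the most. Time passes only in rows, so rows that do not move let the fingers close, or fill a call up. It gives the time, the measured TCP pose, the force and the opening at its end, in the units of the state.
- ctrl.get_obs(): the state, without advancing time (a new reading comes with each control period).
- ctrl.camera(name): name is "scene" or "top" or "wrist"; returns a dict with "frame" (480x640x3 uint8, red, green, blue), "mtx" (3x3 intrinsics, pixels), "R" (3x3) and "t" (3): a world point X has camera coordinates R X + t. Camera axes: x right, y down, z forward; pixel columns grow to the right and rows downward; lengths in m; the calibration is good to about 2 mm. A picture is of the moment at which its call begins. There is no depth.
- ctrl.hand_in(): hands the job in, once; it reports no verdict.
The state is a dict: "time_s": time; "q": joint angles; "dq": joint speeds; "joint_efforts": joint torques, N m; "eef_pos": TCP position; "eef_rot": TCP orientation; "wrist_force": force on the tool from outside, world axes, zero at the start; "torque": the same for the moment, N m; "opening": opening from 0.0 (shut) to 1.0 (fully open).
Only numpy, scipy, OpenCV 4.12 (cv2) and the standard library are available. Lean on these libraries where they do the work, as an engineer would, in place of code of your own. Each camera call takes 0.05 s, during which the arm holds its last target.

TASK

Lay the telescopic brush flat in the wide compartment of the white tray, button up and brush head out through the gap in the end wall, and let go of it. Then press its lock button fully down, take the brush head by its wooden neck and pull it out past the first stop to the second stop, the end of its travel, with the grip still lying in the tray. The program finishes while holding the head there in its grip, fully extended, because a spring draws it back; leave the teaspoon, the mug and the jam jar where they are.

Things in the scene. Friction and masses are not known exactly. Their poses are not given: they have to be found in the camera images.
- brush: grip of the telescopic brush: grey plastic bar lying flat, black button on top, 140 mm long (y -70 to +70), 32 mm high; 34 mm wide at y -20 to +70, 42 mm wide at y -70 to -20. Origin: middle of its underside; z up, -y towards the brush head. A 12 mm metal tube, 16 mm above the underside, leaves its front face (y = -70) and carries the head. Whole brush 0.29 to 0.41 kg, balance near y = -15.
- brush_head: wooden brush head on the tube; tube in: 118 mm (-y) from the grip's origin. Origin: centre of its neck, 17 mm above the brush's underside; neck 20 mm wide in x, 34 mm long in y, 22 mm high; axes as the grip's. A 30 mm wide flange behind it and a 44 mm wide bristle block before it keep fingers closed across x from slipping. Laid in the tray, the neck is 25 mm above the worktop, clear of the tray.
- brush_rod (a joint): how far the head is drawn out, m: 0 in, 0.100 second stop (end of travel). Locked at 0 until the button is down. A spring draws it back with 2 to 3 N. First stop: a sprung catch at 0.037 to 0.047 that takes about 10 N of pull to pass; let go beyond it, the head runs back to 0.047. Nothing catches at the second stop. 12 to 20 N of pull does it all.
- brush_button (a joint): travel of the lock button, m: 0 up (locked), 0.007 fully down (unlocked; at least 0.0055). It moves down against about 4 N of friction and stays where it is left, without a spring.
- button_top (a point): centre of the top of the lock button: a black disc 20 mm across on the grip at y = -45 mm, 8 mm proud of the grip's top when up (40 mm above the brush's underside), 1 mm when fully down.
- tray: white two-compartment tray fixed to the worktop, base 130 x 174 mm (x -33 to +97 mm), floor 8 mm thick. Origin: on the worktop under the middle of the wide compartment; z up. The brush lies in the wide one with its axes parallel to the tray's, head to -y, origin 8 mm above the tray's. The narrow compartment (33 mm wide, walls 6 mm, centre x = +75.5 mm) holds the teaspoon.
- teaspoon: a steel teaspoon, 130 x 26 x 11 mm, lying in the narrow compartment of the tray; origin under its middle. Bystander.
- mug: a mug with a handle, 78 mm across, 92 mm high, standing behind the work; origin under its middle. Bystander.
- jam_jar: a jam jar with a lid, 62 mm across, 86 mm high, standing behind the work; origin under its middle. Bystander.
- brush_grip (a point): where to grip the brush to lay it, across x (34 mm wide): in the grip at y = +5 mm, 24 mm above its underside. When the brush lies in the tray no wall stands beside this point.
- tray_slot (a point): middle of the wide compartment's floor, where the grip's origin goes. Inside y -75 to +75 mm; -y end wall 26 mm high with a 22 mm gap for the tube (it takes the pull), +y wall 18 mm high. Side walls 14 mm high plus outward-sloping tops to 23 mm: 49 mm apart at y -83 to -26, 41 mm apart at y +40 to +83; open between for the fingers.
There are look-alikes about, which are no part of the job. There is more than one size of the brush; the job needs the larger.

How it is judged:
By the outcome, as a careful person would: the job done as asked, in the order asked, and still so for the second after the job is handed in, while the arm keeps its last pose, push and grip.
It also fails if it takes over 54 s, if anything falls off the work surface, if the arm or the gripper's body presses on something with over 40 N, if the wrist force passes 120 N, or if a joint passes its speed limit or range.

## Working session

There is one attempt and no reset: what is moved stays moved. The work goes in short steps, Python scripts to look and compute and a tool call to move; the robot and the scene stay as the last step left them, time stands still between calls to the robot, and variables do not carry over. Pictures are saved under pics/ and viewed, and the job is handed in when it is done.

Besides the shell and the picture viewer there is one more tool, called after "Request:" as name(argument=value, ...), one argument or row to a line, values as JSON. drive_tool: Moves the arm, as the interface text tells. Its arguments: {"type":"object","properties":{"deltas":{"type":"array","items":{"type":"object","properties":{"slide":{"type":"array","items":{"type":"number"}},"delta_rot":{"type":"array","items":{"type":"number"}},"hand":{"type":"number"}}}}},"required":["deltas"]}

```bash
mkdir -p pics
cat > h.py <<'E'
import numpy as np, cv2
from bench import ctrl
def snap(n,f):
    c=ctrl.camera(n); cv2.imwrite('pics/'+f,c['frame'][:,:,::-1]); 
    np.savez('pics/'+f[:-4]+'.npz',mtx=c['mtx'],R=c['R'],t=c['t']); return c
def proj(c,X):
    p=c['mtx']@(c['R']@np.array(X,float)+c['t']); return p[:2]/p[2]
def unproj(c,uv,z):
    d=c['R'].T@np.linalg.inv(c['mtx'])@np.array([uv[0],uv[1],1.]); o=-c['R'].T@c['t']
    return o+d*(z-o[2])/d[2]
E
python3 - <<'E'
from h import *
o=ctrl.get_obs(); print(o)
for n in ['scene','top','wrist']:
    c=snap(n,n+'0.png'); print(n,-c['R'].T@c['t'])
E
```

```text
{'time_s': 0.0, 'q': array([-1.31731303e+00,  1.81565845e-01,  1.60797805e+00, -3.10016188e-05,
        1.35379629e+00, -2.06268190e-01]), 'dq': array([ 0.00029821, -0.00043787, -0.00054089,  0.00164983,  0.00030039,
        0.00109029]), 'joint_efforts': array([ 1.16133670e-03, -4.44878161e+01, -3.51331401e+01, -2.08940000e-04,
        9.22381558e-03, -2.83332355e-05]), 'eef_pos': array([ 0.25503565, -0.51477917,  0.24908465]), 'eef_rot': array([-8.73166188e-04,  9.73693580e-01,  2.27859714e-01, -3.57557259e-05]), 'wrist_force': array([-0.0211018 ,  0.07353401, -0.65462892]), 'torque': array([-0.0152619 ,  0.0810411 ,  0.00406775]), 'opening': 0.9997008758251439}
scene [0.26972816 0.52931418 0.88173797]
top [ 0.50288246 -0.10128117  1.13240216]
wrist [ 0.32222654 -0.48314243  0.37284587]
```

View pics/scene0.png

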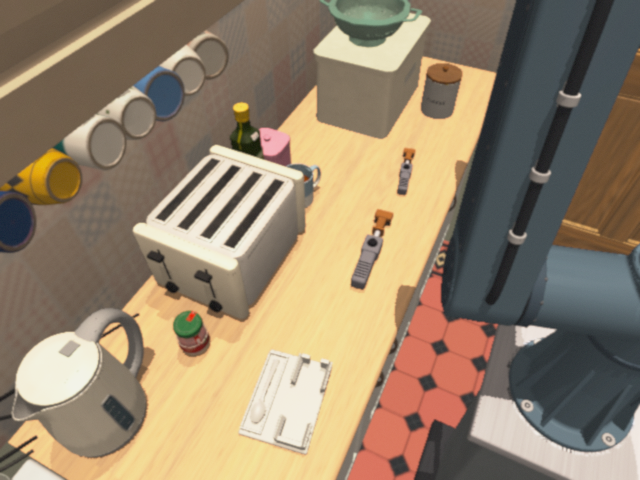

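View pics/top0.png

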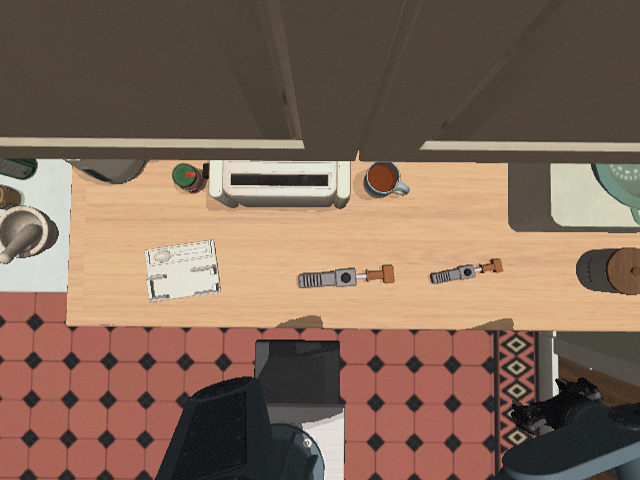

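View pics/wrist0.png

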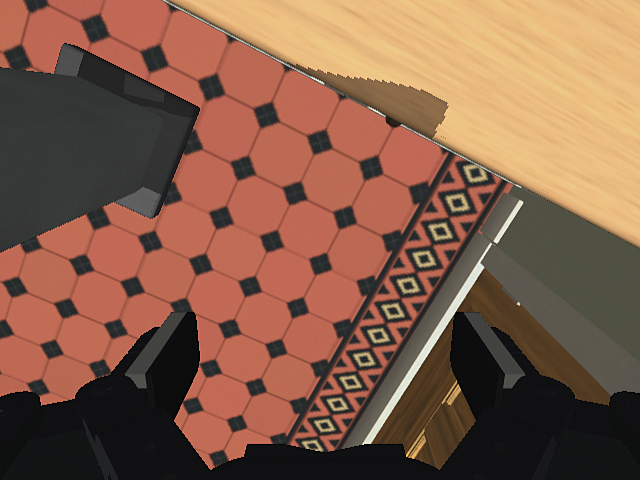

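The top view shows the larger brush at about (345,277) with its head to the right, the small look-alike at (465,270), and the tray at (183,270). I'll enlarge these.

Run:
```python
from h import *
im=cv2.imread('pics/top0.png')
cv2.imwrite('pics/t1.png',cv2.resize(im[250:302,285:405],None,fx=6.6,fy=6.6,interpolation=cv2.INTER_CUBIC))
cv2.imwrite('pics/t2.png',cv2.resize(im[230:310,135:235],None,fx=7,fy=7,interpolation=cv2.INTER_CUBIC))
im=cv2.imread('pics/scene0.png')
cv2.imwrite('pics/t3.png',cv2.resize(im[340:460,230:345],None,fx=5,fy=5,interpolation=cv2.INTER_CUBIC))
c=np.load('pics/top0.npz')
for uv in [(345,277),(315,280),(388,272),(147,250),(215,240),(150,300),(220,291),(383,180),(187,178)]: print(uv,unproj(c,uv,0.03))
```

```text
(345, 277) [ 0.46823672 -0.15758822  0.03      ]
(315, 280) [ 0.4603436  -0.08524064  0.03      ]
(388, 272) [ 0.48124026 -0.26132324  0.03      ]
(147, 250) [0.52902153 0.32285611 0.03      ]
(215, 240) [0.55479448 0.15838033 0.03      ]
(150, 300) [0.40858604 0.31202568 0.03      ]
(220, 291) [0.43176416 0.14363684 0.03      ]
(383, 180) [ 0.7051529  -0.24884637  0.03      ]
(187, 178) [0.70592725 0.23018644 0.03      ]
```

View pics/t1.png

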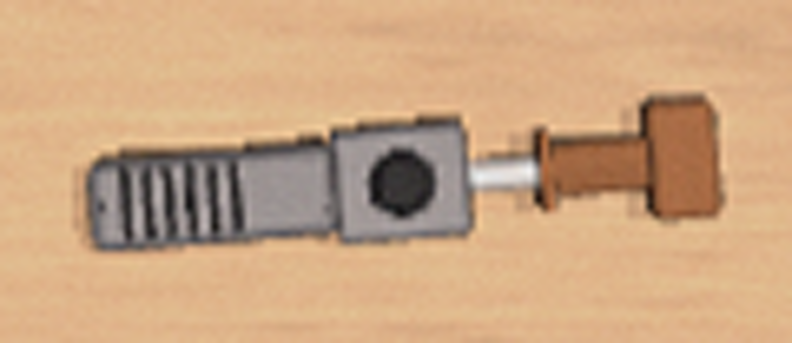

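View pics/t2.png

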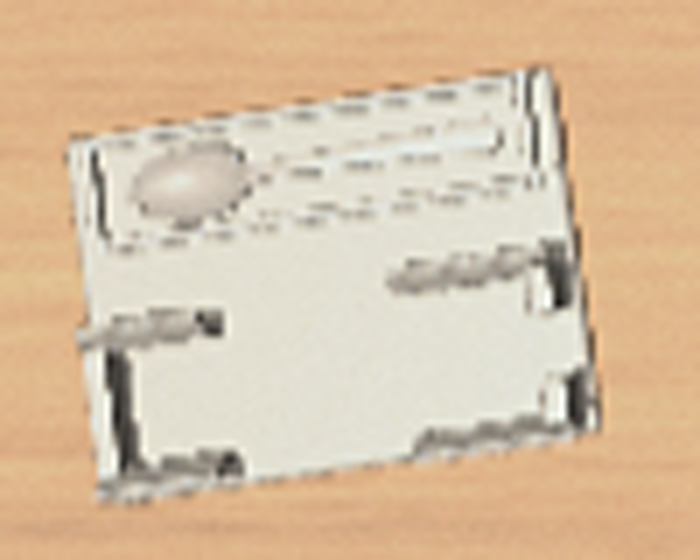

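View pics/t3.png

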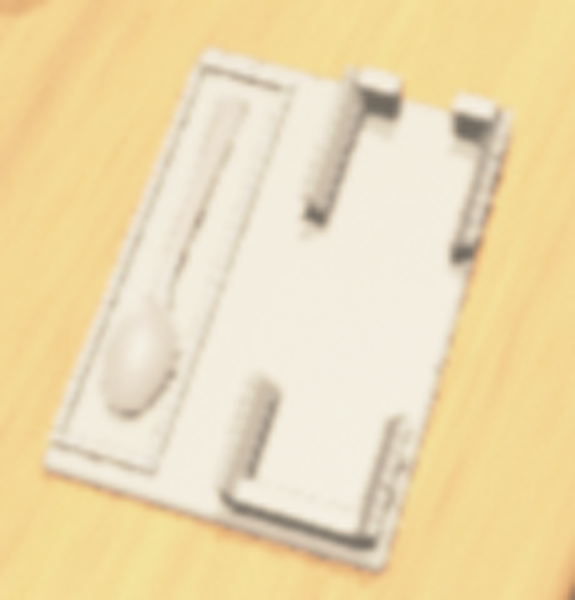

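```bash
cat >> h.py <<'E'
from scipy.optimize import least_squares
def fit(c,pts,x0):
    """pts: list (uv, local xyz); returns x,y,yaw"""
    def res(p):
        cs,sn=np.cos(p[2]),np.sin(p[2]); r=[]
        for uv,l in pts:
            X=[p[0]+cs*l[0]-sn*l[1],p[1]+sn*l[0]+cs*l[1],l[2]]
            r+=list(proj(c,X)-uv)
        return np.array(r)
    s=least_squares(res,x0); return s.x,s.fun.reshape(-1,2)
E
python3 - <<'E'
from h import *
c=np.load('pics/top0.npz')
f=lambda u,v:np.array([285+(u+.5)/6.6-.5,250+(v+.5)/6.6-.5])
B=[(f(402,182),(0,-.045,.040)),(f(332,130),(.021,-.02,.032)),(f(342,240),(-.021,-.02,.032)),(f(462,120),(.021,-.07,.032)),(f(471,233),(-.021,-.07,.032)),(f(90,164),(.017,.07,.032)),(f(96,247),(-.017,.07,.032))]
p,r=fit(c,B,[.46,-.13,.1]); print(p,np.degrees(p[2]),np.abs(r).max(),r.round(1).tolist())
g=lambda u,v:np.array([135+(u+.5)/7-.5,230+(v+.5)/7-.5])
T=[(g(70,143),(.097,.087,.012)),(g(548,72),(.097,-.087,.012)),(g(103,500),(-.033,.087,.012)),(g(600,430),(-.033,-.087,.012))]
p,r=fit(c,T,[.47,.23,.1]); print(p,np.degrees(p[2]),r.round(1).tolist())
for l in [(0,0,.008),(0,-.08,.026),(.011,-.08,.026),(-.011,-.08,.026)]:
    cs,sn=np.cos(p[2]),np.sin(p[2]); uv=proj(c,[p[0]+cs*l[0]-sn*l[1],p[1]+sn*l[0]+cs*l[1],l[2]]); print((uv-[135,230])*7)
from scipy.spatial.transform import Rotation as Ro
o=ctrl.get_obs(); q=o['eef_rot']; print(Ro.from_quat([*q[1:],q[0]]).as_matrix().round(3))
E
```

```text
[ 0.46445907 -0.11423741  0.08743144] 5.009452628633903 0.777247301738214 [[0.3, -0.1], [-0.3, -0.2], [-0.4, 0.6], [0.7, -0.3], [0.8, 0.0], [-0.7, -0.8], [-0.5, 0.8]]
[0.44851874 0.23800051 0.14977567] 8.581513543467407 [[-1.1, -0.8], [0.6, -0.6], [0.5, 0.7], [-0.1, 0.7]]
[342.00188147 372.69281505]
[555.30493897 342.61461018]
[551.25610241 311.074867  ]
[559.35812015 374.18819717]
[[ 0.896  0.444 -0.   ]
 [ 0.444 -0.896  0.001]
 [ 0.    -0.001 -1.   ]]
```

Request:
drive_tool(
  deltas=[
    {"slide": [0,0,0],"delta_rot": [0,0,-0.055],"hand": 1},
    {"slide": [0,0,0],"delta_rot": [0,0,-0.055],"hand": 1},
    {"slide": [0,0,0],"delta_rot": [0,0,-0.055],"hand": 1},
    {"slide": [0,0,0],"delta_rot": [0,0,-0.055],"hand": 1},
    {"slide": [0,0,0],"delta_rot": [0,0,-0.055],"hand": 1},
  ],
)

```text
time_s: 0.78
eef_pos: [0.2551, -0.5151, 0.2496]
eef_rot: [-0.0, 0.787, 0.617, 0.0]
wrist_force: [0.2, 0.6, 0.1]
opening: 1.006
```

Request:
drive_tool(
  deltas=[
    {"slide": [0,0,0],"delta_rot": [0,0,-0.055],"hand": 1},
    {"slide": [0,0,0],"delta_rot": [0,0,-0.051],"hand": 1},
    {"slide": [0.9,0.6,0],"delta_rot": [0,0,0],"hand": 1},
    {"slide": [0.9,0.6,0],"delta_rot": [0,0,0],"hand": 1},
    {"slide": [0.9,0.6,0],"delta_rot": [0,0,0],"hand": 1},
  ],
)

```text
time_s: 1.4
eef_pos: [0.3336, -0.3715, 0.2496]
eef_rot: [-0.0, 0.676, 0.737, 0.0]
wrist_force: [0.1, -0.7, 0.5]
opening: 0.997
```

Request:
drive_tool(
  deltas=[
    {"slide": [0.9,0.6,0],"delta_rot": [0,0,0],"hand": 1},
    {"slide": [0.9,0.6,0],"delta_rot": [0,0,0],"hand": 1},
    {"slide": [0.9,0.6,0],"delta_rot": [0,0,0],"hand": 1},
    {"slide": [0.9,0.6,0],"delta_rot": [0,0,0],"hand": 1},
    {"slide": [0,0,0],"delta_rot": [0,0,0],"hand": 1},
  ],
)

```text
time_s: 2.02
eef_pos: [0.4383, -0.1802, 0.2498]
eef_rot: [-0.0, 0.674, 0.739, 0.0]
wrist_force: [-0.1, -1.3, 0.2]
opening: 1.001
```

Run:
```python
from h import *
c=snap('wrist','w1.png'); print(-c['R'].T@c['t'])
p=[.46446,-.11424,.0874]; cs,sn=np.cos(p[2]),np.sin(p[2])
for l in [(0,-.045,.040),(.021,-.07,.032),(-.021,-.07,.032),(.017,.07,.032),(-.017,.07,.032)]:
    print(l,proj(c,[p[0]+cs*l[0]-sn*l[1],p[1]+sn*l[0]+cs*l[1],l[2]]).round(1))
```

```text
[ 0.43244027 -0.10764182  0.37352538]
(0, -0.045, 0.04) [364.7 180.2]
(0.021, -0.07, 0.032) [388.8 209.4]
(-0.021, -0.07, 0.032) [337.  209.2]
(0.017, 0.07, 0.032) [392.4  18.7]
(-0.017, 0.07, 0.032) [344.9  18.5]
```

View pics/w1.png

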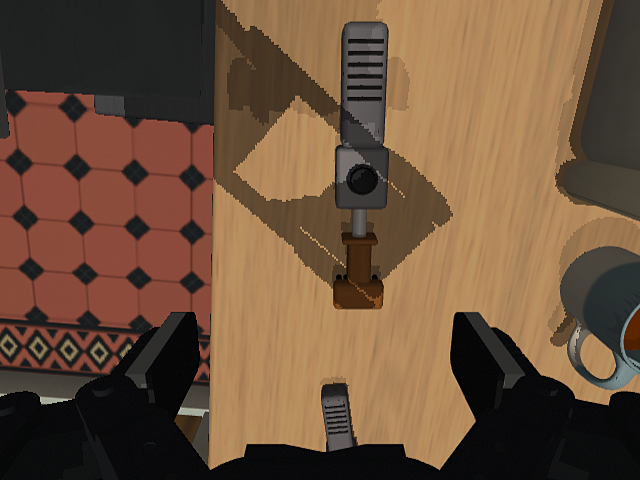

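The button appears at (362,179), the front corners at about (336,208) and (387,208), and the rear end at (343–388, 22). This is within 3 px of the prediction. I'll refit it on an enlarged crop.

Run:
```python
from h import *
im=cv2.imread('pics/w1.png')
cv2.imwrite('pics/w1c.png',cv2.resize(im[10:220,310:420],None,fx=2.8,fy=2.8,interpolation=cv2.INTER_CUBIC))
```

```text
(no output)
```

View pics/w1c.png

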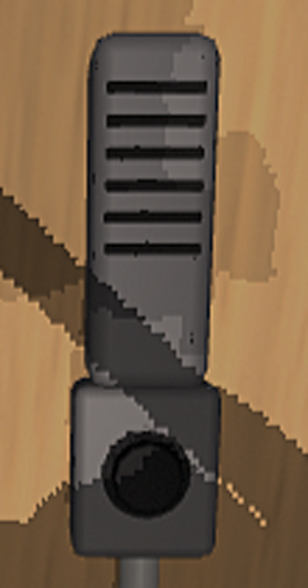

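Run:
```python
from h import *
c=np.load('pics/w1.npz')
f=lambda u,v:np.array([310+(u+.5)/2.8-.5,10+(v+.5)/2.8-.5])
B=[(f(151,474),(0,-.045,.040)),(f(220,385),(.021,-.02,.030)),(f(73,383),(-.021,-.02,.03)),(f(216,555),(.021,-.07,.03)),(f(73,555),(-.021,-.07,.03)),(f(219,36),(.017,.07,.03)),(f(93,36),(-.017,.07,.03))]
p,r=fit(c,B,[.46,-.13,.1]); print(p,np.degrees(p[2]),r.round(1).tolist())
G=p[:2]+.005*np.array([-np.sin(p[2]),np.cos(p[2])]); print('grip',G)
```

```text
[ 0.46282246 -0.11504058  0.09408881] 5.390891674506715 [[-0.7, 2.1], [1.1, -0.1], [-0.1, 0.7], [0.1, 1.6], [-0.4, 1.7], [1.0, -2.4], [-1.1, -2.3]]
grip [ 0.46235271 -0.1100627 ]
```

Request:
drive_tool(
  deltas=[
    {"slide": [0.677,0.31,0.5],"delta_rot": [0,0,0],"hand": 1},
    {"slide": [0.677,0.31,0.5],"delta_rot": [0,0,0],"hand": 1},
    {"slide": [0,0,0.9],"delta_rot": [0,0,0],"hand": 1},
    {"slide": [0,0,0.9],"delta_rot": [0,0,0],"hand": 1},
    {"slide": [0,0,0],"delta_rot": [0,0,0],"hand": 1},
  ],
)

```text
time_s: 2.7
eef_pos: [0.4594, -0.1131, 0.1069]
eef_rot: [-0.004, 0.677, 0.736, -0.001]
wrist_force: [-0.3, 0.7, -0.5]
opening: 1.001
```

Request:
drive_tool(
  deltas=[
    {"slide": [0,0,0.5],"delta_rot": [0,0,0],"hand": 1},
    {"slide": [0,0,0.5],"delta_rot": [0,0,0],"hand": 1},
    {"slide": [0,0,0.4],"delta_rot": [0,0,0],"hand": 1},
    {"slide": [0,0,0.28],"delta_rot": [0,0,0],"hand": 1},
    {"slide": [0,0,0],"delta_rot": [0,0,0],"hand": 1},
  ],
)

```text
time_s: 3.32
eef_pos: [0.4625, -0.1139, 0.0263]
eef_rot: [-0.0, 0.676, 0.737, -0.0]
wrist_force: [0.5, -0.2, 0.1]
opening: 0.998
```

Run:
```python
from h import *
c=snap('wrist','w2.png')
```

```text
(no output)
```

View pics/w2.png

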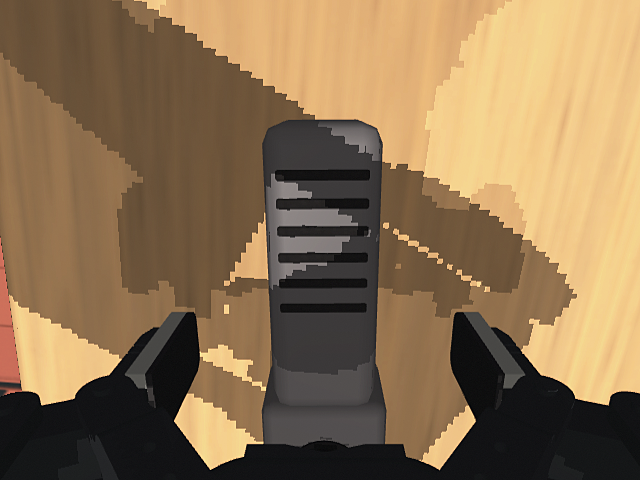

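The brush is centred between the fingers (centre column 325), with the step at row ~405 and the rear edge at row ~122. I'll check where it is along its length.

Run:
```python
from h import *
c=np.load('pics/w2.npz')
B=[((264,405),(-.021,-.02,.03)),((386,405),(.021,-.02,.03)),((264,140),(-.017,.07,.026)),((382,140),(.017,.07,.026))]
p,r=fit(c,B,[.46,-.115,.09]); print(p,np.degrees(p[2]),r.round(1).tolist())
for l in [(-.017,.07,.032),(-.017,.07,.0),(0,-.02,.032),(0,-.045,.04)]:
    cs,sn=np.cos(p[2]),np.sin(p[2]);print(proj(c,[p[0]+cs*l[0]-sn*l[1],p[1]+sn*l[0]+cs*l[1],l[2]]).round(1))
print(ctrl.get_obs()['eef_pos'])
```

```text
[ 0.46360802 -0.11833666  0.09083512] 5.20446914888037 [[-2.5, 9.0], [2.3, 8.4], [-1.7, -5.5], [1.9, -6.2]]
[259.2 135.9]
[273.  129.7]
[324.9 417.9]
[325.3 499. ]
[ 0.46291528 -0.11398115  0.02673658]
```

Request:
drive_tool(
  deltas=[
    {"slide": [0.06,0,0],"delta_rot": [0,0,0],"hand": 1},
    {"slide": [0,0,0],"delta_rot": [0,0,0],"hand": 0},
    {"slide": [0,0,0],"delta_rot": [0,0,0],"hand": 0},
    {"slide": [0,0,0],"delta_rot": [0,0,0],"hand": 0},
    {"slide": [0,0,0],"delta_rot": [0,0,0],"hand": 0},
  ],
)

```text
time_s: 4.0
eef_pos: [0.4625, -0.1104, 0.0264]
eef_rot: [0.0, 0.676, 0.737, 0.0]
wrist_force: [-0.2, 1.4, 4.6]
opening: 0.386
```

Request:
drive_tool(
  deltas=[
    {"slide": [0,0,0],"delta_rot": [0,0,0],"hand": 0},
    {"slide": [0,0,0],"delta_rot": [0,0,0],"hand": 0},
    {"slide": [0,0,0],"delta_rot": [0,0,0],"hand": 0},
    {"slide": [0,0,0],"delta_rot": [0,0,0],"hand": 0},
    {"slide": [0,0,0],"delta_rot": [0,0,0],"hand": 0},
  ],
)

```text
time_s: 4.62
eef_pos: [0.4625, -0.1104, 0.0264]
eef_rot: [0.0, 0.676, 0.737, 0.0]
wrist_force: [-0.8, 0.4, 5.0]
opening: 0.383
```

Request:
drive_tool(
  deltas=[
    {"slide": [0,0,-0.3],"delta_rot": [0,0,0],"hand": 0},
    {"slide": [0,0,-0.6],"delta_rot": [0,0,0],"hand": 0},
    {"slide": [0,0,-0.8],"delta_rot": [0,0,0],"hand": 0},
    {"slide": [0,0,-0.6],"delta_rot": [0,0,-0.0193],"hand": 0},
    {"slide": [0.3,0,-0.4],"delta_rot": [0,0,0],"hand": 0},
  ],
)

```text
time_s: 5.25
eef_pos: [0.4604, -0.0961, 0.1631]
eef_rot: [0.001, 0.654, 0.757, 0.0]
wrist_force: [0.2, -0.6, -3.3]
opening: 0.385
```

Request:
drive_tool(
  deltas=[
    {"slide": [0.7,0,0],"delta_rot": [0,0,0],"hand": 0},
    {"slide": [0.9,0,0],"delta_rot": [0,0,0],"hand": 0},
    {"slide": [0.9,0,0],"delta_rot": [0,0,0],"hand": 0},
    {"slide": [0.6,0,0],"delta_rot": [0,0,0],"hand": 0},
    {"slide": [0,0,0],"delta_rot": [0,0,0],"hand": 0},
  ],
)

```text
time_s: 5.88
eef_pos: [0.4362, 0.0596, 0.161]
eef_rot: [-0.001, 0.652, 0.758, -0.0]
wrist_force: [-0.4, 0.0, -4.2]
opening: 0.383
```

Run:
```python
from h import *
c=snap('wrist','w3.png');c=snap('top','top3.png'); c=snap('scene','s3.png')
im=cv2.imread('pics/s3.png')
print(ctrl.get_obs()['eef_pos'])
```

```text
[0.4373666  0.05740472 0.16117721]
```

View pics/w3.png

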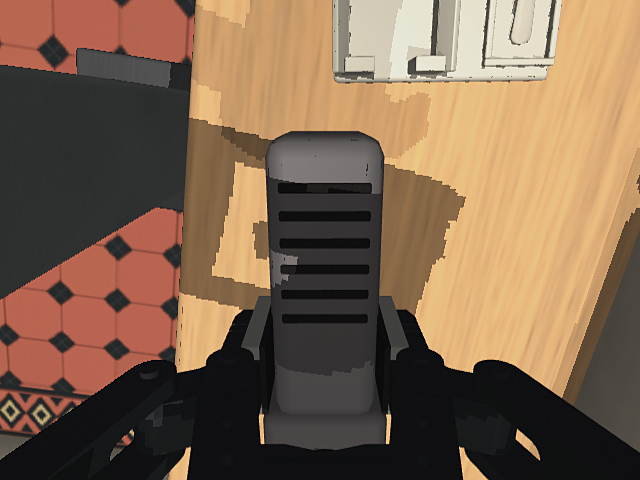

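View pics/s3.png

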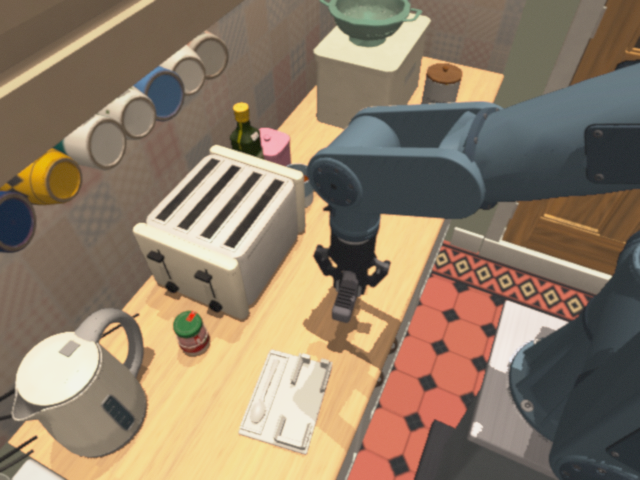

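Run:
```python
from h import *
c=np.load('pics/w3.npz')
p=[.44852,.2380,.14978];cs,sn=np.cos(p[2]),np.sin(p[2])
for l in [(-.033,-.087,.008),(.097,-.087,.008),(.011,-.083,.026),(-.011,-.083,.026),(.011,-.075,.026),(-.011,-.075,.026),(.011,-.083,.008),(-.011,-.083,.008)]:
    print(l,proj(c,[p[0]+cs*l[0]-sn*l[1],p[1]+sn*l[0]+cs*l[1],l[2]]).round(1))
im=cv2.imread('pics/w3.png')
cv2.imwrite('pics/w3c.png',cv2.resize(im[0:90,320:570],None,fx=3.2,fy=3.2,interpolation=cv2.INTER_CUBIC))
```

```text
(-0.033, -0.087, 0.008) [333.3  81.2]
(0.097, -0.087, 0.008) [548.8  81.2]
(0.011, -0.083, 0.026) [412.4  71.8]
(-0.011, -0.083, 0.026) [373.1  71.9]
(0.011, -0.075, 0.026) [413.2  56.5]
(-0.011, -0.075, 0.026) [373.6  56.5]
(0.011, -0.083, 0.008) [406.6  74.2]
(-0.011, -0.083, 0.008) [370.   74.2]
```

View pics/w3c.png

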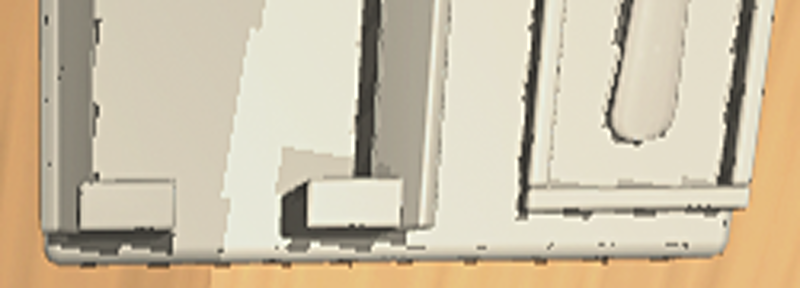

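Request:
drive_tool(
  deltas=[
    {"slide": [0.5,0.1,0],"delta_rot": [0,0,0],"hand": 0},
    {"slide": [0.9,0.2,0],"delta_rot": [0,0,0],"hand": 0},
    {"slide": [0.9,0.2,0],"delta_rot": [0,0,0],"hand": 0},
    {"slide": [0.8,0.17,0],"delta_rot": [0,0,0],"hand": 0},
    {"slide": [0.53,0.1,0],"delta_rot": [0,0,0],"hand": 0},
  ],
)

```text
time_s: 6.65
eef_pos: [0.4495, 0.2437, 0.161]
eef_rot: [0.0, 0.654, 0.757, 0.0]
wrist_force: [0.7, -0.6, -3.4]
opening: 0.384
```

Request:
drive_tool(
  deltas=[
    {"slide": [0,0,0.5],"delta_rot": [0,0,0],"hand": 0},
    {"slide": [0,0,0.5],"delta_rot": [0,0,0],"hand": 0},
    {"slide": [0,0,0.2],"delta_rot": [0,0,0],"hand": 0},
    {"slide": [0,0,0],"delta_rot": [0,0,0],"hand": 0},
    {"slide": [0,0,0],"delta_rot": [0,0,0],"hand": 0},
  ],
)

```text
time_s: 7.28
eef_pos: [0.4499, 0.2429, 0.102]
eef_rot: [0.0, 0.654, 0.757, 0.001]
wrist_force: [-0.2, 0.7, -3.6]
opening: 0.386
```

Run:
```python
from h import *
c=snap('wrist','w4.png');c=snap('top','top4.png'); c=snap('scene','s4.png')
im=cv2.imread('pics/s4.png')
cv2.imwrite('pics/s4c.png',cv2.resize(im[270:460,220:400],None,fx=3,fy=3,interpolation=cv2.INTER_CUBIC))
im=cv2.imread('pics/top4.png')
cv2.imwrite('pics/top4c.png',cv2.resize(im[210:320,120:290],None,fx=4.5,fy=4.5,interpolation=cv2.INTER_CUBIC))
o=ctrl.get_obs();print(o['eef_pos'],o['eef_rot'])
```

```text
[0.44969922 0.24311945 0.10199596] [5.35810696e-04 6.53480352e-01 7.56942908e-01 7.59885884e-04]
```

View pics/w4.png

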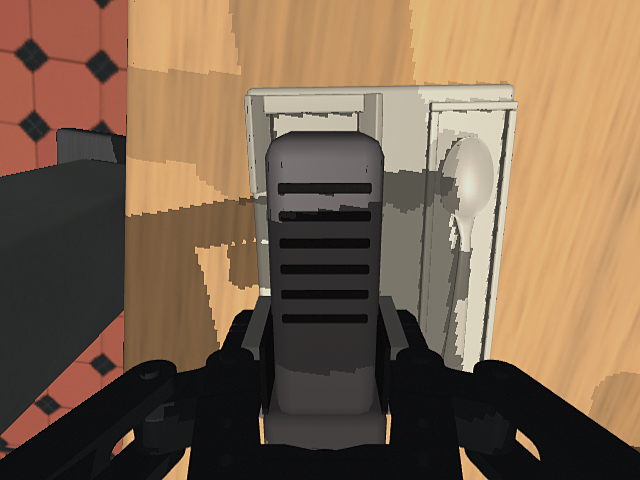

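View pics/s4c.png

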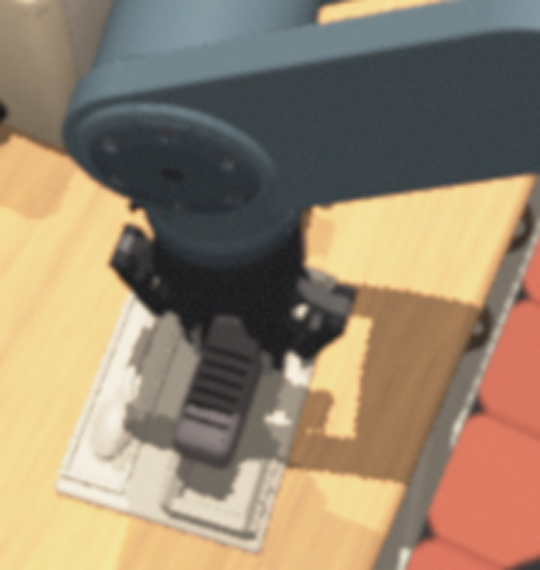

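View pics/top4c.png

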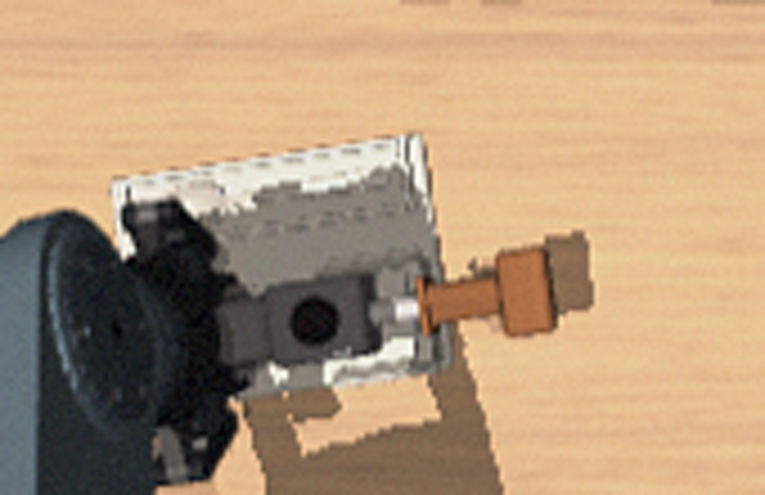

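Run:
```python
from h import *
c=np.load('pics/w4.npz')
p=[.449,.2380,.14978];cs,sn=np.cos(p[2]),np.sin(p[2])
for l in [(-.033,.087,.008),(.097,.087,.008),(.0205,.083,.023),(-.0205,.083,.023),(0,.075,.018),(.0205,.075,.014),(-.0205,.075,.014),(.059,.05,.02)]:
    print(l,proj(c,[p[0]+cs*l[0]-sn*l[1],p[1]+sn*l[0]+cs*l[1],l[2]]).round(1))
im=cv2.imread('pics/w4.png')
cv2.imwrite('pics/w4c.png',cv2.resize(im[70:220,230:530],None,fx=2.6,fy=2.6,interpolation=cv2.INTER_CUBIC))
c=np.load('pics/top4.npz')
f=lambda u,v:np.array([120+(u+.5)/4.5-.5,210+(v+.5)/4.5-.5])
dz=.102-.024
B=[(f(315,320),(0,-.045,.04+dz)),(f(375,276),(.021,-.07,.031+dz)),(f(381,352),(-.021,-.07,.031+dz)),(f(268,290),(.021,-.02,.031+dz)),(f(275,364),(-.021,-.02,.031+dz))]
q,r=fit(c,B,[.45,.24,.15]); print(q,np.degrees(q[2]),r.round(1).tolist())
```

```text
(-0.033, 0.087, 0.008) [249.4  86.1]
(0.097, 0.087, 0.008) [522.4  84.9]
(0.0205, 0.083, 0.023) [364.4  93.5]
(-0.0205, 0.083, 0.023) [272.4  93.9]
(0, 0.075, 0.018) [318.7 112.3]
(0.0205, 0.075, 0.014) [362.3 112. ]
(-0.0205, 0.075, 0.014) [275.2 112.4]
(0.059, 0.05, 0.02) [443.4 166.7]
[0.45349032 0.23499756 0.12468817] 7.144105918622696 [[0.8, 0.2], [-1.2, -0.8], [-0.7, 1.0], [0.4, -1.3], [0.7, 0.9]]
```

View pics/w4c.png

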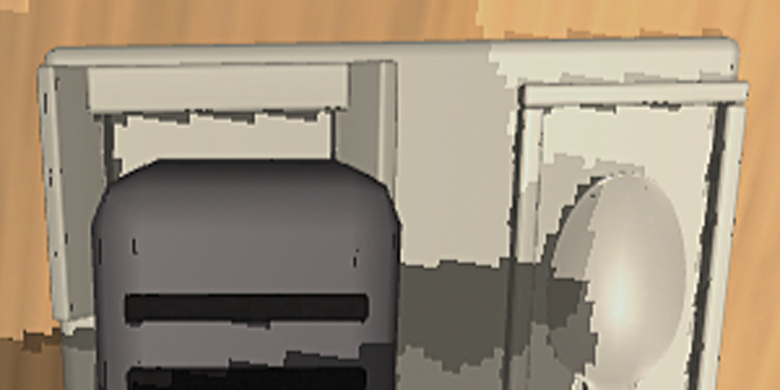

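```bash
cat > tf.py <<'E'
from h import *
a=np.load('pics/w3.npz');b=np.load('pics/w4.npz')
P=[(a,(335,82),(-.033,-.087,.006)),(a,(548,80.6),(.097,-.087,.006)),(a,(374.4,72),(-.011,-.083,.026)),(a,(416,72),(.011,-.083,.026)),(a,(374.4,56.3),(-.011,-.075,.026)),(a,(416,56.3),(.011,-.075,.026)),
(b,(247.3,88.5),(-.033,.087,.006)),(b,(513.8,84.6),(.097,.087,.006)),(b,(263.8,112),(-.0235,.075,.018)),(b,(363.8,111.5),(.0235,.075,.018)),(b,(272,113),(-.0205,.075,.008)),(b,(358,112),(.0205,.075,.008))]
def res(p):
    cs,sn=np.cos(p[2]),np.sin(p[2])
    return np.concatenate([proj(c,[p[0]+cs*l[0]-sn*l[1],p[1]+sn*l[0]+cs*l[1],l[2]])-uv for c,uv,l in P])
s=least_squares(res,[.449,.238,.15],loss='soft_l1');print(s.x,np.degrees(s.x[2]),s.fun.reshape(-1,2).round(1).tolist())
E
python3 tf.py
```

```text
[0.4481664  0.23773564 0.16301714] 9.340193975947717 [[-0.5, 0.5], [0.7, -1.1], [-0.0, 0.5], [-2.4, -0.1], [0.3, 0.8], [-1.7, 0.3], [-1.3, -0.9], [2.9, -2.0], [0.0, 1.5], [1.7, 0.2], [0.8, 0.1], [-0.6, -0.4]]
```

Request:
drive_tool(
  deltas=[
    {"slide": [0,-0.048,0],"delta_rot": [0,0,-0.0053],"hand": 0},
    {"slide": [0,0,0.3],"delta_rot": [0,0,0],"hand": 0},
    {"slide": [0,0,0.3],"delta_rot": [0,0,0],"hand": 0},
    {"slide": [0,0,0.2],"delta_rot": [0,0,0],"hand": 0},
    {"slide": [0,0,0.1],"delta_rot": [0,0,0],"hand": 0},
  ],
)

```text
time_s: 8.05
eef_pos: [0.4459, 0.2425, 0.0547]
eef_rot: [-0.001, 0.647, 0.762, -0.001]
wrist_force: [-0.4, 0.7, -3.8]
opening: 0.386
```

Request:
drive_tool(
  deltas=[
    {"slide": [0,0,0.1],"delta_rot": [0,0,0],"hand": 0},
    {"slide": [0,0,0.1],"delta_rot": [0,0,0],"hand": 0},
    {"slide": [0,0,0.1],"delta_rot": [0,0,0],"hand": 0},
    {"slide": [0,0,0],"delta_rot": [0,0,0],"hand": 0},
    {"slide": [0,0,0],"delta_rot": [0,0,0],"hand": 0},
  ],
)

```text
time_s: 8.68
eef_pos: [0.4467, 0.2427, 0.0411]
eef_rot: [0.0, 0.647, 0.762, 0.0]
wrist_force: [0.3, 0.6, -3.9]
opening: 0.387
```

Run:
```python
from h import *
c=snap('wrist','w5.png');c=snap('top','top5.png')
im=cv2.imread('pics/top5.png')
cv2.imwrite('pics/top5c.png',cv2.resize(im[210:320,120:290],None,fx=4.5,fy=4.5,interpolation=cv2.INTER_CUBIC))
o=ctrl.get_obs();print(o['eef_pos'],o['eef_rot'],o['wrist_force'])
```

```text
[0.44676623 0.24274436 0.04125443] [1.41780760e-04 6.47111165e-01 7.62395615e-01 2.15328089e-04] [ 0.50362   -0.0614317 -3.6681629]
```

View pics/w5.png

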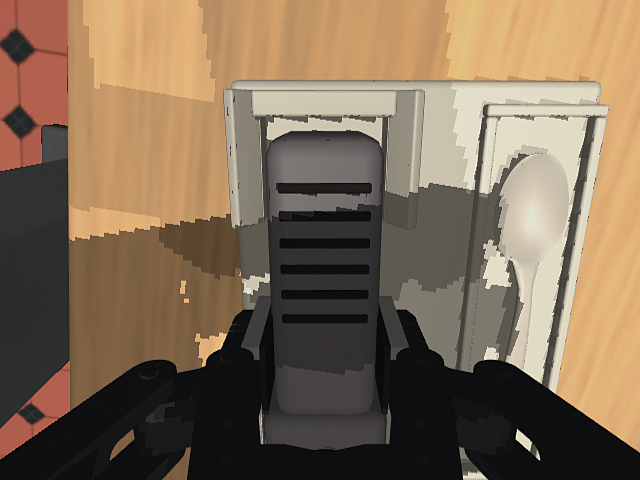

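View pics/top5c.png

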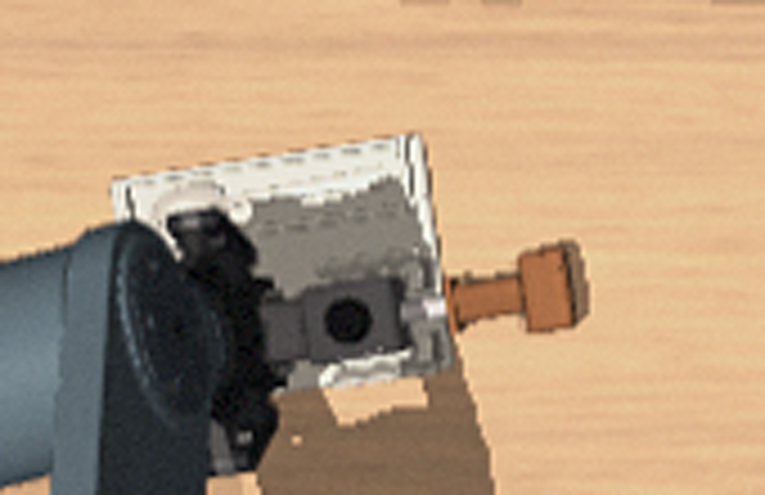

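The brush (columns 268–381) is centred between the rear walls (263–387) and has no contact. I'll lower it the last 6.5 mm.

Request:
drive_tool(
  deltas=[
    {"slide": [0,0,0.05],"delta_rot": [0,0,0],"hand": 0},
    {"slide": [0,0,0.05],"delta_rot": [0,0,0],"hand": 0},
    {"slide": [0,0,0.03],"delta_rot": [0,0,0],"hand": 0},
    {"slide": [0,0,0],"delta_rot": [0,0,0],"hand": 0},
    {"slide": [0,0,0],"delta_rot": [0,0,0],"hand": 0},
  ],
)

```text
time_s: 9.4
eef_pos: [0.4465, 0.2427, 0.0345]
eef_rot: [-0.0, 0.647, 0.762, -0.0]
wrist_force: [0.4, 0.5, -3.3]
opening: 0.383
```

Almost down: the force hasn't changed, so I'll go another 1 mm.

Request:
drive_tool(
  deltas=[
    {"slide": [0,0,0.015],"delta_rot": [0,0,0],"hand": 0},
    {"slide": [0,0,0.01],"delta_rot": [0,0,0],"hand": 0},
    {"slide": [0,0,0],"delta_rot": [0,0,0],"hand": 0},
    {"slide": [0,0,0],"delta_rot": [0,0,0],"hand": 0},
    {"slide": [0,0,0],"delta_rot": [0,0,0],"hand": 0},
  ],
)

```text
time_s: 10.02
eef_pos: [0.4466, 0.2427, 0.0344]
eef_rot: [-0.0, 0.647, 0.762, -0.0]
wrist_force: [-5.8, -3.0, 11.0]
opening: 0.386
```

Request:
drive_tool(
  deltas=[
    {"slide": [0,0,0],"delta_rot": [0,0,0],"hand": 0.6},
    {"slide": [0,0,0],"delta_rot": [0,0,0],"hand": 0.6},
    {"slide": [0,0,0],"delta_rot": [0,0,0],"hand": 0.6},
    {"slide": [0,0,-0.1],"delta_rot": [0,0,0],"hand": 0.6},
    {"slide": [0,0,-0.3],"delta_rot": [0,0,0],"hand": 0.6},
  ],
)

```text
time_s: 10.65
eef_pos: [0.4459, 0.2425, 0.0533]
eef_rot: [-0.001, 0.647, 0.762, -0.001]
wrist_force: [0.2, 0.6, 0.4]
opening: 0.597
```

Request:
drive_tool(
  deltas=[
    {"slide": [0,0,-0.8],"delta_rot": [0,0,0],"hand": 0.6},
    {"slide": [-0.6,0,-0.8],"delta_rot": [0,0,0],"hand": 0},
    {"slide": [-0.9,0,-0.4],"delta_rot": [0,0,0],"hand": 0},
    {"slide": [-0.7,0,0],"delta_rot": [0,0,0],"hand": 0},
    {"slide": [0,0,0],"delta_rot": [0,0,0],"hand": 0},
  ],
)

```text
time_s: 11.28
eef_pos: [0.4654, 0.1324, 0.1548]
eef_rot: [0.001, 0.648, 0.761, 0.001]
wrist_force: [0.0, 0.2, -0.4]
opening: 0.003
```

Run:
```python
from h import *
c=snap('wrist','w6.png');c=snap('top','top6.png')
im=cv2.imread('pics/top6.png')
cv2.imwrite('pics/top6c.png',cv2.resize(im[210:320,120:290],None,fx=4.5,fy=4.5,interpolation=cv2.INTER_CUBIC))
o=ctrl.get_obs();print(o['eef_pos'],o['eef_rot'],o['wrist_force'],o['opening'])
```

```text
[0.46457617 0.13416827 0.15395405] [1.80322498e-04 6.47535015e-01 7.62035559e-01 4.23023444e-04] [0.62402536 0.27002333 0.45728136] -0.003066909849038323
```

View pics/w6.png

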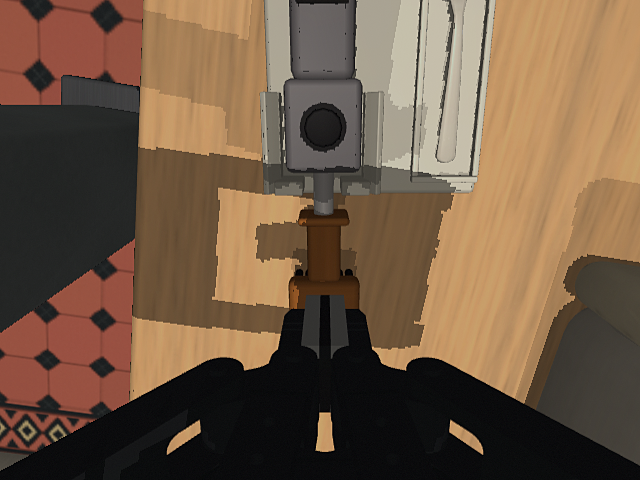

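View pics/top6c.png

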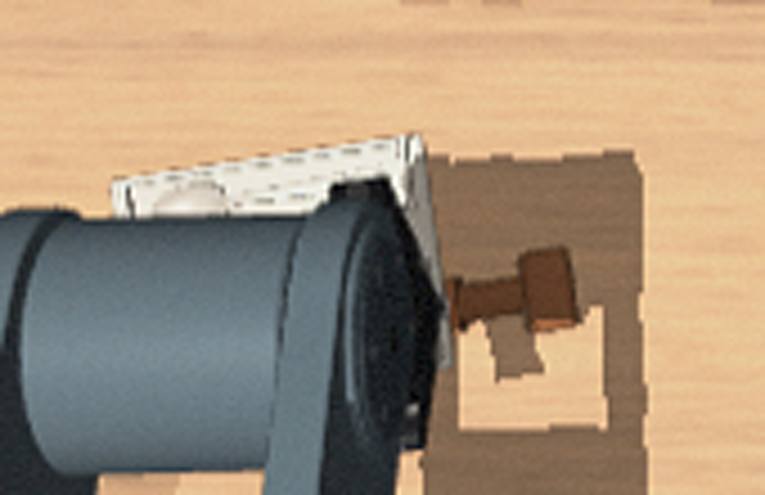

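The grip lies in the wide compartment with the tube through the gap. The button is at (323,128) and the neck runs from (324,222) to (324,276).

Run:
```python
from h import *
c=np.load('pics/w6.npz')
b=unproj(c,(323,128),.048); n=unproj(c,(323.5,250),.036); print('button',b,'neck',n)
p=[.4482,.2377,.163];cs,sn=np.cos(p[2]),np.sin(p[2])
e=lambda l:[p[0]+cs*l[0]-sn*l[1],p[1]+sn*l[0]+cs*l[1],l[2]]
print('pred',e((0,-.045,.048)),e((0,-.118,.025)), proj(c,e((0,-.118,.036))),proj(c,e((.021,-.07,.04))),proj(c,e((-.021,-.07,.04))),proj(c,e((.021,-.02,.04))))
from scipy.spatial.transform import Rotation as Ro
o=ctrl.get_obs(); q=o['eef_rot']; R=Ro.from_quat([*q[1:],q[0]]).as_matrix()
for t in [b,np.array(e((0,-.045,.048)))]: print(R.T@(t-o['eef_pos']))
```

```text
button [0.45558834 0.19371473 0.048     ] neck [0.4670368  0.12397311 0.036     ]
pred [np.float64(0.4555025625190707), np.float64(0.19329648008710273), 0.048] [np.float64(0.4673489417166743), np.float64(0.12126410333951383), 0.025] [323.29646597 254.34935142] [360.92369186 174.50558558] [284.94615886 174.77615617] [362.97001222  78.29356971]
[0.06018745 0.00064755 0.10597109]
[0.05978853 0.00049539 0.10597085]
```

Request:
drive_tool(
  deltas=[
    {"slide": [0.6,0.01,0],"delta_rot": [0,0,0],"hand": 0},
    {"slide": [0.6,0,0.3],"delta_rot": [0,0,0],"hand": 0},
    {"slide": [0,0,0.6],"delta_rot": [0,0,0],"hand": 0},
    {"slide": [0,0,0.5],"delta_rot": [0,0,0],"hand": 0},
    {"slide": [0,0,0.24],"delta_rot": [0,0,0],"hand": 0},
  ],
)

```text
time_s: 12.0
eef_pos: [0.4537, 0.1944, 0.0698]
eef_rot: [-0.001, 0.646, 0.763, -0.001]
wrist_force: [-1.3, -0.0, 0.3]
opening: 0.002
```

Request:
drive_tool(
  deltas=[
    {"slide": [0,0,0.06],"delta_rot": [0,0,0],"hand": 0},
    {"slide": [0,0,0.04],"delta_rot": [0,0,0],"hand": 0},
    {"slide": [0,0,0.04],"delta_rot": [0,0,0],"hand": 0},
    {"slide": [0,0,0],"delta_rot": [0,0,0],"hand": 0},
    {"slide": [0,0,0],"delta_rot": [0,0,0],"hand": 0},
  ],
)

```text
time_s: 12.62
eef_pos: [0.4558, 0.1937, 0.0649]
eef_rot: [0.0, 0.647, 0.762, 0.001]
wrist_force: [-0.7, 1.4, 3.9]
opening: -0.003
```

Request:
drive_tool(
  deltas=[
    {"slide": [0,0,0.04],"delta_rot": [0,0,0],"hand": 0},
    {"slide": [0,0,0.04],"delta_rot": [0,0,0],"hand": 0},
    {"slide": [0,0,0.02],"delta_rot": [0,0,0],"hand": 0},
    {"slide": [0,0,0],"delta_rot": [0,0,0],"hand": 0},
    {"slide": [0,0,0],"delta_rot": [0,0,0],"hand": 0},
  ],
)

```text
time_s: 13.25
eef_pos: [0.4558, 0.1936, 0.0597]
eef_rot: [0.0, 0.647, 0.762, 0.0]
wrist_force: [-0.6, 2.6, 7.2]
opening: -0.002
```

Request:
drive_tool(
  deltas=[
    {"slide": [0,0,0.02],"delta_rot": [0,0,0],"hand": 0},
    {"slide": [0,0,0],"delta_rot": [0,0,0],"hand": 0},
    {"slide": [0,0,0],"delta_rot": [0,0,0],"hand": 0},
    {"slide": [0,0,0],"delta_rot": [0,0,0],"hand": 0},
    {"slide": [0,0,0],"delta_rot": [0,0,0],"hand": 0},
  ],
)

```text
time_s: 13.88
eef_pos: [0.4559, 0.1936, 0.0596]
eef_rot: [0.0, 0.647, 0.762, 0.0]
wrist_force: [-3.3, 1.1, 16.8]
opening: 0.001
```

Request:
drive_tool(
  deltas=[
    {"slide": [0,0,-0.4],"delta_rot": [0,0,0],"hand": 0},
    {"slide": [0,0,-0.8],"delta_rot": [0,0,0],"hand": 0},
    {"slide": [-0.5,0,-0.3],"delta_rot": [0,0,0],"hand": 0.75},
    {"slide": [-0.6,0,0],"delta_rot": [0,0,0],"hand": 0.75},
    {"slide": [-0.36,0,0],"delta_rot": [0,0,0],"hand": 0.75},
  ],
)

```text
time_s: 14.5
eef_pos: [0.4666, 0.1199, 0.1328]
eef_rot: [-0.0, 0.647, 0.762, -0.001]
wrist_force: [-0.2, 0.0, -0.6]
opening: 0.635
```

Request:
drive_tool(
  deltas=[
    {"slide": [0,0,0.2],"delta_rot": [0,0,0],"hand": 0.75},
    {"slide": [0,0,0.4],"delta_rot": [0,0,0],"hand": 0.75},
    {"slide": [0,0,0.1],"delta_rot": [0,0,0],"hand": 0.75},
    {"slide": [0,0,0],"delta_rot": [0,0,0],"hand": 0.75},
    {"slide": [0,0,0],"delta_rot": [0,0,0],"hand": 0.75},
  ],
)

```text
time_s: 15.12
eef_pos: [0.4673, 0.1217, 0.0986]
eef_rot: [0.0, 0.647, 0.763, 0.0]
wrist_force: [1.0, -0.4, 0.1]
opening: 0.752
```

Run:
```python
from h import *
c=snap('wrist','w7.png');c=snap('top','top7.png')
im=cv2.imread('pics/top7.png')
cv2.imwrite('pics/top7c.png',cv2.resize(im[210:320,120:290],None,fx=4.5,fy=4.5,interpolation=cv2.INTER_CUBIC))
o=ctrl.get_obs();print(o['eef_pos'],o['eef_rot'],o['wrist_force'],o['opening'])
```

```text
[0.46746973 0.12157215 0.09880112] [4.16117673e-04 6.46999465e-01 7.62490266e-01 3.36479393e-04] [ 0.03462025 -0.78439853  0.61167544] 0.7473827224324611
```

View pics/w7.png

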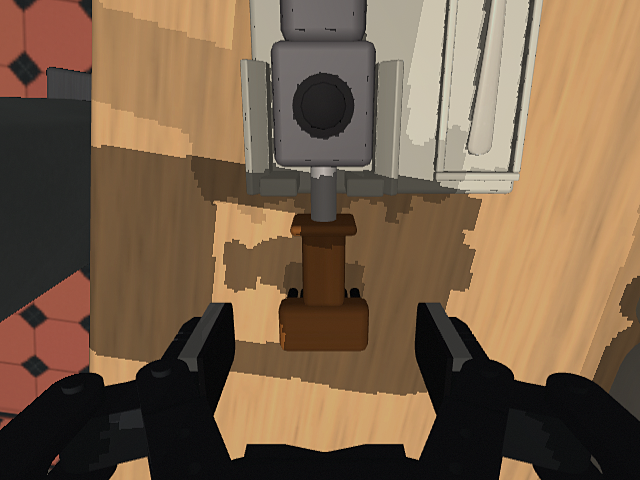

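View pics/top7c.png

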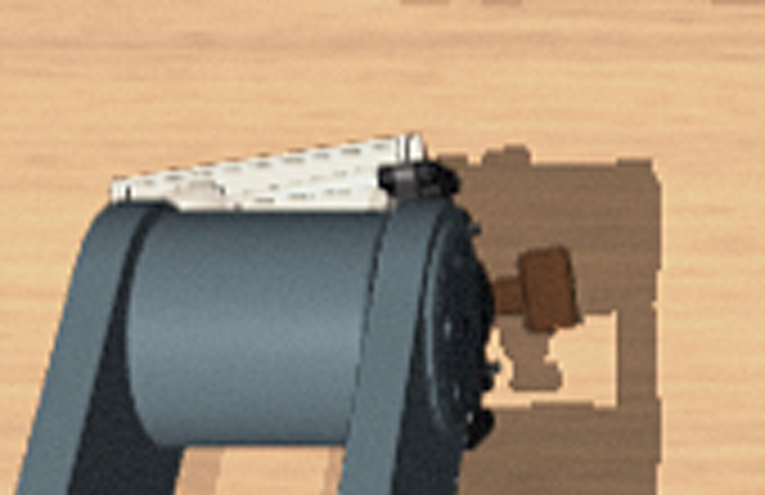

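Run:
```python
from h import *
c=np.load('pics/w7.npz')
a=unproj(c,(324,234),.036); b=unproj(c,(324,298),.036); f=unproj(c,(324,165),.040);print('neck ends',a,b,np.linalg.norm(a-b),'front',f, np.linalg.norm(f-a),np.linalg.norm(f-b))
p=[.4482,.2377,.163];cs,sn=np.cos(p[2]),np.sin(p[2])
e=lambda l:[p[0]+cs*l[0]-sn*l[1],p[1]+sn*l[0]+cs*l[1],l[2]]
for l in [(0,-.101,.036),(0,-.135,.036),(0,-.07,.04),(0,-.045,.041),(0,-.045,.048),(0,-.035,.041),(0,-.055,.041)]: print(l,proj(c,e(l)).round(1))
```

```text
neck ends [0.46479396 0.13947321 0.036     ] [0.46989564 0.10847568 0.036     ] 0.03141455268211801 front [0.45970205 0.17043359 0.04      ] 0.031630246536973924 0.06291813535464533
(0, -0.101, 0.036) [323.  236.9]
(0, -0.135, 0.036) [323.1 305.7]
(0, -0.07, 0.04) [323.  169.2]
(0, -0.045, 0.041) [322.9 107.2]
(0, -0.045, 0.048) [322.9 107.2]
(0, -0.035, 0.041) [322.9  80.8]
(0, -0.055, 0.041) [322.9 132.7]
```

Request:
drive_tool(
  deltas=[
    {"slide": [0.03,0,0.4],"delta_rot": [0,0,0],"hand": 0.75},
    {"slide": [0,0,0.5],"delta_rot": [0,0,0],"hand": 0.75},
    {"slide": [0,0,0.4],"delta_rot": [0,0,0],"hand": 0.75},
    {"slide": [0,0,0.1],"delta_rot": [0,0,0],"hand": 0.75},
    {"slide": [0,0,0],"delta_rot": [0,0,0],"hand": 0.75},
  ],
)

```text
time_s: 15.85
eef_pos: [0.467, 0.1229, 0.0286]
eef_rot: [0.0, 0.647, 0.762, 0.0]
wrist_force: [1.1, 0.2, 0.4]
opening: 0.753
```

Request:
drive_tool(
  deltas=[
    {"slide": [0,0,0],"delta_rot": [0,0,0],"hand": 0},
    {"slide": [0,0,0],"delta_rot": [0,0,0],"hand": 0},
    {"slide": [0,0,0],"delta_rot": [0,0,0],"hand": 0},
    {"slide": [0,0,0],"delta_rot": [0,0,0],"hand": 0},
    {"slide": [0,0,0],"delta_rot": [0,0,0],"hand": 0},
  ],
)

```text
time_s: 16.48
eef_pos: [0.4672, 0.1228, 0.0288]
eef_rot: [0.0, 0.647, 0.762, 0.0]
wrist_force: [-1.4, 0.2, 6.0]
opening: 0.224
```

Request:
drive_tool(
  deltas=[
    {"slide": [-0.1,0,0],"delta_rot": [0,0,0],"hand": 0},
    {"slide": [-0.15,0,0],"delta_rot": [0,0,0],"hand": 0},
    {"slide": [-0.15,0,0],"delta_rot": [0,0,0],"hand": 0},
    {"slide": [-0.1,0,0],"delta_rot": [0,0,0],"hand": 0},
    {"slide": [0,0,0],"delta_rot": [0,0,0],"hand": 0},
  ],
)

```text
time_s: 17.1
eef_pos: [0.4714, 0.0978, 0.0286]
eef_rot: [0.0, 0.647, 0.762, 0.0]
wrist_force: [-0.1, 0.9, 6.4]
opening: 0.223
```

Run:
```python
from h import *
c=snap('wrist','w8.png')
o=ctrl.get_obs();print(o['eef_pos'],o['eef_rot'],o['wrist_force'],o['opening'])
```

```text
[0.47136004 0.09795523 0.02861956] [2.46985050e-04 6.47306642e-01 7.62229567e-01 3.70092867e-04] [-1.09223512  1.58394578  5.5495463 ] 0.2205160655992149
```

View pics/w8.png

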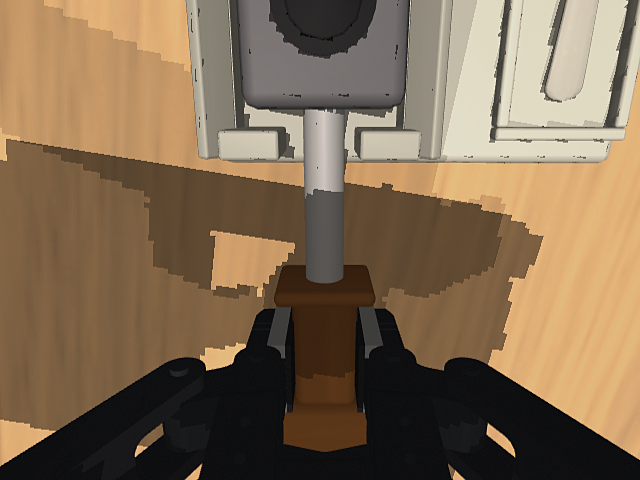

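The tube is drawing out and the grip is staying put. I'll keep pulling through the first stop.

Request:
drive_tool(
  deltas=[
    {"slide": [-0.15,0,0],"delta_rot": [0,0,0],"hand": 0},
    {"slide": [-0.15,0,0],"delta_rot": [0,0,0],"hand": 0},
    {"slide": [-0.15,0,0],"delta_rot": [0,0,0],"hand": 0},
    {"slide": [-0.15,0,0],"delta_rot": [0,0,0],"hand": 0},
    {"slide": [0,0,0],"delta_rot": [0,0,0],"hand": 0},
  ],
)

```text
time_s: 17.77
eef_pos: [0.4759, 0.0677, 0.0284]
eef_rot: [0.0, 0.648, 0.762, -0.0]
wrist_force: [-1.1, 1.2, 6.1]
opening: 0.226
```

Request:
drive_tool(
  deltas=[
    {"slide": [-0.15,0,0],"delta_rot": [0,0,0],"hand": 0},
    {"slide": [-0.15,0,0],"delta_rot": [0,0,0],"hand": 0},
    {"slide": [-0.15,0,0],"delta_rot": [0,0,0],"hand": 0},
    {"slide": [-0.15,0,0],"delta_rot": [0,0,0],"hand": 0},
    {"slide": [0,0,0],"delta_rot": [0,0,0],"hand": 0},
  ],
)

```text
time_s: 18.4
eef_pos: [0.4807, 0.0383, 0.0282]
eef_rot: [0.0, 0.647, 0.762, -0.0]
wrist_force: [-0.6, 2.4, 4.5]
opening: 0.224
```

Run:
```python
from h import *
c=snap('wrist','w9.png')
o=ctrl.get_obs();print(o['eef_pos'],o['eef_rot'],o['wrist_force'],o['opening'])
```

```text
[0.48066977 0.03858385 0.02822137] [ 4.62214039e-05  6.47364468e-01  7.62180583e-01 -4.98024596e-05] [-0.10448941  1.53525371  5.00389914] 0.22669822922022387
```

View pics/w9.png

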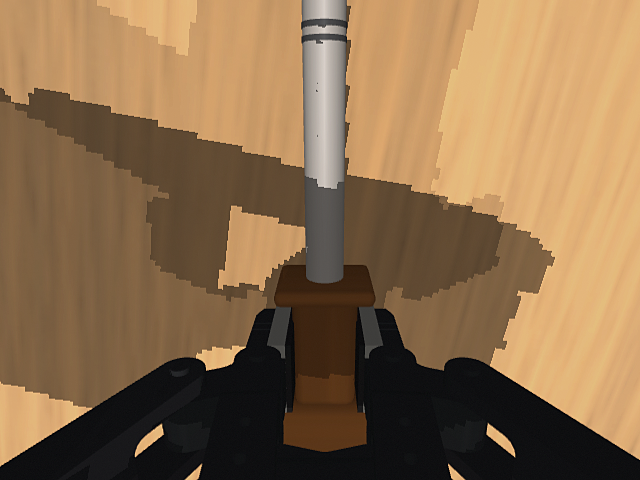

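Request:
drive_tool(
  deltas=[
    {"slide": [-0.12,0,0],"delta_rot": [0,0,0],"hand": 0},
    {"slide": [-0.1,0,0],"delta_rot": [0,0,0],"hand": 0},
    {"slide": [-0.06,0,0],"delta_rot": [0,0,0],"hand": 0},
    {"slide": [0,0,0],"delta_rot": [0,0,0],"hand": 0},
    {"slide": [0,0,0],"delta_rot": [0,0,0],"hand": 0},
  ],
)

```text
time_s: 19.08
eef_pos: [0.4829, 0.0251, 0.0282]
eef_rot: [0.0, 0.647, 0.762, -0.0]
wrist_force: [0.3, 3.1, 3.6]
opening: 0.222
```

Request:
drive_tool(
  deltas=[
    {"slide": [-0.04,0,0],"delta_rot": [0,0,0],"hand": 0},
    {"slide": [-0.02,0,0],"delta_rot": [0,0,0],"hand": 0},
    {"slide": [0,0,0],"delta_rot": [0,0,0],"hand": 0},
    {"slide": [0,0,0],"delta_rot": [0,0,0],"hand": 0},
    {"slide": [0,0,0],"delta_rot": [0,0,0],"hand": 0},
  ],
)

```text
time_s: 19.7
eef_pos: [0.4834, 0.0222, 0.0283]
eef_rot: [0.0, 0.647, 0.762, -0.0]
wrist_force: [0.3, 2.9, 2.8]
opening: 0.223
```

Request:
drive_tool(
  deltas=[
    {"slide": [-0.03,0,0],"delta_rot": [0,0,0],"hand": 0},
    {"slide": [-0.03,0,0],"delta_rot": [0,0,0],"hand": 0},
    {"slide": [0,0,0],"delta_rot": [0,0,0],"hand": 0},
    {"slide": [0,0,0],"delta_rot": [0,0,0],"hand": 0},
    {"slide": [0,0,0],"delta_rot": [0,0,0],"hand": 0},
  ],
)

```text
time_s: 20.32
eef_pos: [0.4839, 0.0192, 0.0283]
eef_rot: [0.0, 0.647, 0.762, -0.0]
wrist_force: [-0.2, 1.5, 3.5]
opening: 0.222
```

Request:
drive_tool(
  deltas=[
    {"slide": [-0.02,0,0],"delta_rot": [0,0,0],"hand": 0},
    {"slide": [-0.02,0,0],"delta_rot": [0,0,0],"hand": 0},
    {"slide": [0,0,0],"delta_rot": [0,0,0],"hand": 0},
    {"slide": [0,0,0],"delta_rot": [0,0,0],"hand": 0},
    {"slide": [0,0,0],"delta_rot": [0,0,0],"hand": 0},
  ],
)

```text
time_s: 20.95
eef_pos: [0.4837, 0.0184, 0.028]
eef_rot: [-0.001, 0.647, 0.762, 0.0]
wrist_force: [0.0, 9.3, 2.7]
opening: 0.223
```

Request:
drive_tool(
  deltas=[
    {"slide": [-0.02,0,0],"delta_rot": [0,0,0],"hand": 0},
    {"slide": [0,0,0],"delta_rot": [0,0,0],"hand": 0},
    {"slide": [0,0,0],"delta_rot": [0,0,0],"hand": 0},
    {"slide": [0,0,0],"delta_rot": [0,0,0],"hand": 0},
    {"slide": [0,0,0],"delta_rot": [0,0,0],"hand": 0},
  ],
)

```text
time_s: 21.58
eef_pos: [0.4835, 0.0183, 0.0278]
eef_rot: [-0.002, 0.647, 0.762, 0.001]
wrist_force: [0.2, 12.8, 3.1]
opening: 0.224
```

Run:
```python
from h import *
c=snap('top','top10.png');im=cv2.imread('pics/top10.png')
cv2.imwrite('pics/top10c.png',cv2.resize(im[220:310,130:310],None,fx=4.4,fy=4.4,interpolation=cv2.INTER_CUBIC))
c=snap('scene','s10.png');im=cv2.imread('pics/s10.png')
cv2.imwrite('pics/s10c.png',cv2.resize(im[280:460,220:400],None,fx=3.3,fy=3.3,interpolation=cv2.INTER_CUBIC))
o=ctrl.get_obs();print(o['eef_pos'],o['wrist_force'],o['opening'])
```

```text
[0.4835188  0.01831851 0.02781962] [-0.16969203 12.53430149  3.06880159] 0.2165804416138799
```

View pics/top10c.png

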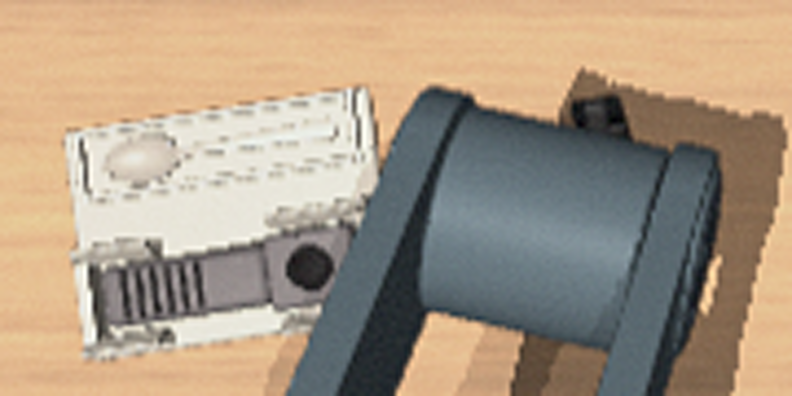

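View pics/s10c.png

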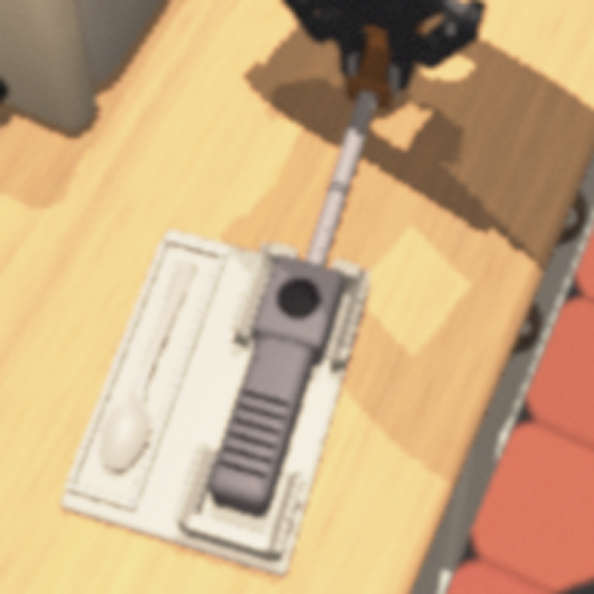

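Request:
drive_tool(
  deltas=[
    {"slide": [-0.02,0,0],"delta_rot": [0,0,0],"hand": 0},
    {"slide": [0,0,0],"delta_rot": [0,0,0],"hand": 0},
    {"slide": [0,0,0],"delta_rot": [0,0,0],"hand": 0},
    {"slide": [0,0,0],"delta_rot": [0,0,0],"hand": 0},
    {"slide": [0,0,0],"delta_rot": [0,0,0],"hand": 0},
  ],
)

```text
time_s: 22.3
eef_pos: [0.4834, 0.0182, 0.0277]
eef_rot: [-0.002, 0.648, 0.762, 0.001]
wrist_force: [0.9, 17.4, 3.2]
opening: 0.221
```

Run:
```python
from h import *
c=np.load('pics/top10.npz')
f=lambda u,v:np.array([130+(u+.5)/4.4-.5,220+(v+.5)/4.4-.5])
B=[(f(310,267),(0,-.045,.049-.008)),(f(265,243),(.021,-.02,.04)),(f(275,305),(-.021,-.02,.04)),(f(103,265),(.017,.07,.04)),(f(106,324),(-.017,.07,.04))]
q,r=fit(c,B,[.45,.235,.16]);print(q,np.degrees(q[2]),r.round(1).tolist())
R=lambda a:np.array([[np.cos(a),-np.sin(a)],[np.sin(a),np.cos(a)]])
o=ctrl.get_obs();print('tray',R(.163).T@(q[:2]-[.4482,.2377]),'head-grip',R(.163).T@(o['eef_pos'][:2]-q[:2]),o['wrist_force'])
```

```text
[0.45101604 0.23200615 0.13782571] 7.896831688442988 [[0.8, 0.1], [-0.2, -1.8], [-0.5, 1.6], [-0.5, -0.3], [0.4, 0.4]]
tray [ 0.00185472 -0.00607536] head-grip [-0.00278548 -0.21620908] [ 0.91816987 17.40089074  3.15157646]
```

The pull has reached 17 N without any further movement. The grip sits against the end wall and the head is about 217 mm from the grip's origin, where 218 mm is expected.

Run:
```python
from bench import ctrl
print(ctrl.hand_in())
```

```text
the job is handed in; nothing more can be done
None
```

The job is handed in at about 22.5 s of the 54 s allowed. I laid the larger brush in the wide compartment with its button up and the tube through the gap, and let go. Then I pressed the button down, gripped the neck and pulled the head past the first stop to the second, where the gripper still holds it.

**Last checks:**
- **Button:** the fingertip bottomed at the height expected for fully down, and the force rose to 17 N there.
- **Extension:** the final pull is about 17 N, and the last 2 mm of commanded pull moved the tool only about 0.2 mm. The head sits about 216 mm from the grip's origin, against 218 mm expected at full travel.
- **Grip:** in the last pictures it lies flat in the tray. It slid about 6 mm and now rests against the end wall.
- **Bystanders:** I kept clear of the teaspoon, mug and jam jar. The teaspoon looks unmoved in the last pictures; I didn't check the other two separately.

**Disagreements:**
- **Tray angle:** the overhead camera gave 8.6° and the wrist camera 9.3°. I used the wrist value, and the brush went in without touching the walls.
- **Final grip fit:** the last overhead fit of the grip was about 1.5° and 2 mm off the tray's axes. That is about the accuracy of that low-resolution picture.

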